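# Seat the saw's insert plate and hold the blade guard open for inspection

## Task

The bench saw's blade is to be checked against its insert plate: the near end of the loose insert plate stands proud of the saw table, so, with the guard still shut, press that end down until the plate sits level and flush in its recess. Then lift the blade guard by its bar handle and hold it 45 degrees open (shut is 0, straight up is 90); it falls shut if let go, so the program finishes while the gripper is still holding it there, keeping still. Do not shove the other loose things about.

Things in the scene. Friction and masses are not known exactly. Their poses are not given: they have to be found in the camera images.
- saw: Saw table: grey slab 360 x 360 x 30 mm, fixed to the bench. Origin on its underside, 190 mm from the near and 170 mm from the far edge, midway across; x points away from the robot along the blade, y left, z up. Its top is at z = 30 mm, the floor of the plate's recess at z = 24. Fence 36 mm high along its left (y = 150 to 172). The blade stands 40 mm up at y = 0, x = -70 to 70, under the guard.
- plate: Loose aluminium insert plate, 235 x 80 x 6 mm, with a slot for the blade; origin: centre of its underside; axes as the saw's. Its far end lies in a 6 mm deep recess, 2.5 mm free at the sides; its near end stands 12 mm proud (3 degrees) on a stiff pin that yields downwards at about 6 N and stays where pushed. Seated: origin at (-27.5, 0, 24) mm in the saw's frame, top flush with the saw table.
- plate_front (a point): Point on the top face of the insert plate straight above the levelling pin, 15 mm from its near edge, midway across: the place to press. Clear of the guard by 55 mm. When the plate is seated this point is at (-130, 0, 30) mm in the saw's frame, 12 mm lower than at the start.
- guard (a joint): Opening of the blade guard, rad: 0 shut, 0.785 at 45 degrees, 1.57 straight up. A sheet-steel cover 207 mm long, 116 wide, its top 55 mm above the saw table when shut, about 0.6 kg, hinged at its far end: the near end swings up and away from the robot. Weight and a weak spring shut it from any angle; lifting it by the handle takes 3 to 6 N.
- guard_hinge (a point): Point on the hinge axis of the guard, midway across, at (125, 0, 50) mm in the saw's frame. The axis is parallel to the saw's y.
- guard_bar (a point): Middle of the guard's handle: a round black bar, 12 mm thick, 104 mm long, parallel to the saw's y, on two posts (82 mm clear between them), its axis 45 mm above the guard's top. Shut, it is at (-20, 0, 130) mm in the saw's frame; it swings about the hinge on a radius of 166 mm. It can turn between fingers that pinch it.
- push_stick: Plywood push stick, 220 mm long, 12 mm thick, lying on the saw table to the right of the guard: leave it. Origin under its middle.
- hex_key: Dark steel hex key, 110 mm long, lying on the saw table between guard and fence: leave it. Origin under its long arm's middle.
- offcut: Wooden offcut, 75 x 50 x 22 mm, lying on the saw table, near right: leave it. Origin under its centre.
- paint_can: Tin of 90 mm diameter, 110 mm high, standing on the bench to the left: leave it. Origin under its centre.
- mug: White mug, 80 mm wide, 90 mm high, standing on the bench to the left: leave it. Origin under its centre.
- wrench: Wrench lying on the bench to the right: leave it. Origin under its middle.
- screwdriver: Screwdriver lying on the bench to the right: leave it. Origin under its middle.
Not all that is in view belongs to the job. Of the things shaped like the plate, the aluminium one is meant.

How it is judged:
By the outcome, as a careful person would: the job done as asked, in the order asked, and still so for the second after the job is handed in, while the arm keeps its last pose, push and grip.
It also fails if it takes over 51 s, if anything falls off the work surface, if the arm or the gripper's body presses on something with over 40 N, if the wrist force passes 120 N, or if a joint passes its speed limit or range.

## Robot

A 6-joint arm with a two-finger parallel gripper is mounted at the origin on the work surface. World frame = base frame: x ahead of the robot, y to its left, z up, the work surface at z = 0. Lengths are in mm, angles in rad, forces in N, time in s.
With the tool pointing down it reaches from about 425 to 950 mm from the base axis. Payload 14.7 kg.
Tool frame: the origin (TCP) lies on the centre line of the jaws, within the pads' length; the fingertips stand 17 mm ahead of it and the grasp point (between the pads) lies 2 mm behind it; z points along the fingers, y is the line along which they close (so a half turn about z gives the same grasp; the last joint's range is limited). The gripper opens to 85 mm and grips with 20 to 120 N. Pads are 22 mm wide; open, the fingers measure 114 mm over their backs; the gripper's body (76 mm by 85 mm) begins 54 mm behind the grasp point. The pads swing forward as they close: fully open they stand 13 mm farther back than shut.
Start: joints at [1.195, 0.48, 1.596, -0, 1.065, -0.047], TCP at [209.866, 615.182, 248.297] pointing down, gripper open.
Joint ranges: [-2.75, 2.75], [-0.82, 2.05], [0.23, 2.67], [-1.56, 4.7], [0.09, 2.69], [-2.92, 2.92]. Speed limits (rad/s): [1.89, 1.89, 2.39, 3.01, 3.01, 3.01].

## Interface

Orientations are given as a 3x3 rotation matrix whose columns are the frame's x, y, z axes.
In Python, from station import ctrl, kinematics, cams, readout gives the robot as it stands. Calls block until the motion is done:
- ctrl.move_to(position, orientation): joint-space move of the TCP to a pose.
- ctrl.move_linear(position, vel=150, rotation=None): straight line of the TCP; rotation=None keeps the orientation; vel is the mean speed in mm/s.
- ctrl.move_joints(angles): joint-space move.
- ctrl.gripper_to(opening): finger opening in mm; the grip force is fixed at half the most; returns when the fingers have stopped.
- ctrl.sleep(seconds).
- kinematics.solve_ik(position, orientation): joint angles nearest the present ones, or None.
- cams.snapshot(name): name is "scene" or "top"; returns (picture, depth): 400x640x3 uint8, red, green, blue; 400x640 float32, mm along the optical axis (not along the pixel's ray), 0 where there is no reading.
- cams.calibration(name): a dict with "fx", "fy", "cx", "cy" (pixels), "dist" ([k1, k2, p1, p2, k3] as OpenCV has them; the pictures are not rectified), "R" (3x3) and "t" (3): a world point X has camera coordinates R X + t. Camera axes: x right, y down, z forward; pixel columns grow to the right and rows downward; lengths in mm; the calibration is good to about 2 mm. A picture is of the moment at which its call begins. calibration takes no time and is no camera call.
A pose or a line that the arm cannot do raises ctrl.Unreachable and nothing moves.
- ctrl.hand_in(): hands the job in; it is judged then, once.
Readings, each from a call of its own:
- readout.get_time_s(): time.
- readout.get_joint_positions(): joint angles.
- readout.get_joint_vel(): joint speeds.
- readout.get_effort(): joint torques, N m.
- readout.get_tool_pos(): TCP position.
- readout.get_eef_rot(): TCP orientation.
- readout.get_wrist_force(): force on the tool from outside, world axes, zero at the start.
- readout.get_torque(): the same for the moment, N m.
- readout.get_opening(): finger opening in mm.
- readout.get_grasp_force(): force on a finger pad.
Only numpy, scipy, OpenCV 4.12 (cv2) and the standard library are available. Lean on these libraries where they do the work, as an engineer would, in place of code of your own. Each camera call takes 0.05 s, during which the arm holds its last target. There are 200 camera calls.

## Working session

There is one attempt and no reset: what is moved stays moved. The work goes in short steps, each a Python script; the robot and the scene stay as the last script left them, time stands still between calls to the robot, and variables do not carry over. Pictures are saved under pics/ and viewed, at most 10 in all, crops included, and the job is handed in when it is done.

```bash
mkdir -p pics; ls
python3 - <<'E'
from station import ctrl, kinematics, cams, readout
import cv2,numpy as np
for n in("scene","top"):
    p,d=cams.snapshot(n);cv2.imwrite(f"pics/{n}0.png",p[:,:,::-1]);np.save(f"pics/{n}0.npy",d);c=cams.calibration(n)
    print(n,{k:np.round(v,3).tolist() for k,v in c.items()})
print(readout.get_time_s(),readout.get_eef_rot())
E
```

```text
pics
scene {'fx': 402.802, 'fy': 402.802, 'cx': 312.149, 'cy': 196.317, 'dist': [-0.092, 0.0, 0.0, 0.0, 0.0], 'R': [[0.833, 0.554, -0.004], [0.36, -0.546, -0.756], [-0.421, 0.628, -0.654]], 't': [-393.493, -91.712, 1431.038]}
top {'fx': 421.103, 'fy': 421.103, 'cx': 321.344, 'cy': 202.692, 'dist': [-0.003, 0.0, 0.0, 0.0, 0.0], 'R': [[-0.01, -1.0, -0.015], [-0.988, 0.012, -0.157], [0.157, 0.013, -0.988]], 't': [47.568, 513.6, 1248.422]}
0.1 [[-9.46411913e-01  3.22961837e-01 -3.78817928e-04]
 [ 3.22962057e-01  9.46411402e-01 -9.83819862e-04]
 [ 4.07813359e-05 -1.05344265e-03 -9.99999444e-01]]
```

View pics/scene0.png

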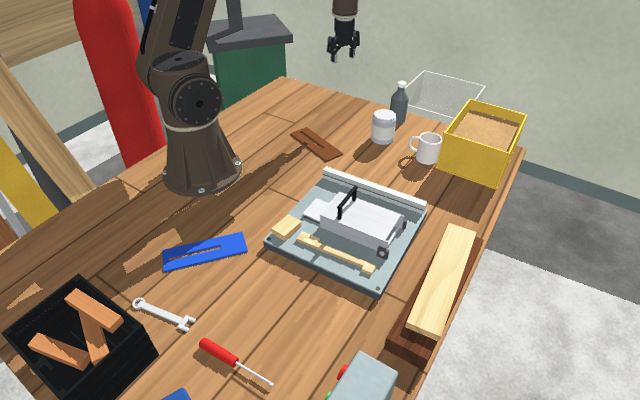

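View pics/top0.png

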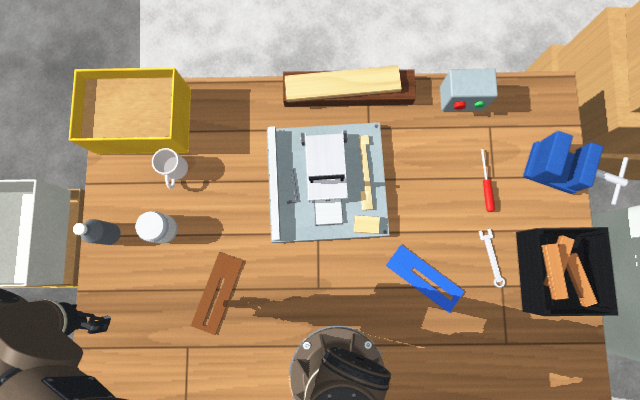

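The top view shows the saw with near corners about (272,242) and (389,236) and far right (380,124). The bar is at about (327,179) and the plate's near end at about (328,212). Next I'll measure the slab edges, bar and plate end.

```bash
cat > h.py <<'E'
import cv2,numpy as np
from station import ctrl,kinematics,cams,readout
def ray(n,uv):
    c=cams.calibration(n);K=np.array([[c['fx'],0,c['cx']],[0,c['fy'],c['cy']],[0,0,1]])
    p=cv2.undistortPoints(np.float64(uv).reshape(-1,1,2),K,np.array(c['dist'],float)).reshape(-1,2)
    R=np.array(c['R']);return -R.T@np.array(c['t']),np.c_[p,np.ones(len(p))]@R   # d scaled: depth 1
def plane(n,uv,z):
    o,d=ray(n,uv);return o+d*((z-o[2])/d[:,2])[:,None]
def depthpts(n,uv,dep):
    o,d=ray(n,uv);return o+d*np.asarray(dep)[:,None]
def proj(n,X):
    c=cams.calibration(n);K=np.array([[c['fx'],0,c['cx']],[0,c['fy'],c['cy']],[0,0,1]])
    return cv2.projectPoints(np.float64(X).reshape(-1,3),cv2.Rodrigues(np.array(c['R']))[0],np.array(c['t'],float),K,np.array(c['dist'],float))[0].reshape(-1,2)
E
python3 - <<'E'
from h import *
im=cv2.imread('pics/top0.png');d=np.load('pics/top0.npy')
v,u=np.mgrid[100:260,250:410];uv=np.c_[u.ravel(),v.ravel()];P=depthpts('top',uv,d[v,u].ravel()).reshape(160,160,3)
z=P[...,2]
print(z[140-0,60:80:4].round(), z[112,70:85:3].round(1), z[118,100:130:6].round(1),'bench',z[150,10:150:30].round(1))
# slab: right edge/near edge from z>15 & z<45
m=((z>15)&(z<42)).astype(np.uint8)
R=[];N=[]
for r in range(35,125,3):
    c=np.where(m[r]>0)[0]
    if len(c):R.append((c.max()+250.5,r+100))
for cc in range(30,130,3):
    r=np.where(m[:,cc]>0)[0]
    if len(r):N.append((cc+250,r.max()+100.5))
for nm,L in(('right',R),('near',N)):
    X=plane('top',np.array(L),30)[:,:2].astype(np.float32)
    l=cv2.fitLine(X,cv2.DIST_HUBER,0,.01,.01).ravel();res=(X-l[2:])@[-l[1],l[0]];print(nm,l.round(3),'rms',res.std().round(2))
    np.save(f'pics/{nm}.npy',l)
r,n=np.load('pics/right.npy'),np.load('pics/near.npy')
t=np.linalg.solve(np.c_[r[:2],-n[:2]],n[2:]-r[2:]);C=r[2:]+t[0]*r[:2];print('corner',C)
# bar top depth
zb=(z>110)&(z<170);print('bar pix',zb.sum(),P[zb].mean(0) if zb.any() else 0)
gs=(z>75)&(z<95);print('guard top',gs.sum(),np.median(P[gs],0))
for n_,b in(('top',(250,100,410,260)),('scene',(255,150,435,300))):
    i=cv2.imread(f'pics/{n_}0.png')[b[1]:b[3],b[0]:b[2]];cv2.imwrite(f'pics/{n_}c.png',cv2.resize(i,None,fx=3.6 if n_=='top' else 3.9,fy=3.6 if n_=='top' else 3.9,interpolation=cv2.INTER_CUBIC))
E
```

```text
[14.  8. -1. -1.  5.] [42.7 47.5 41.4 45.1 42.7] [28.4 53.8 52.9 52.4 51.6] bench [ 2.9  4.1  3.8 -2.1  5.3]
right [ 9.99000e-01  4.80000e-02  6.09668e+02 -1.53378e+02] rms 0.86
near [ 4.70000e-02 -9.99000e-01  4.04113e+02  1.82350e+01] rms 0.88
corner [ 412.67816 -162.75394]
bar pix 159 [573.72937377  24.28050541 134.97298123]
guard top 2343 [622.35344106  27.10643336  86.35077977]
```

View pics/topc.png

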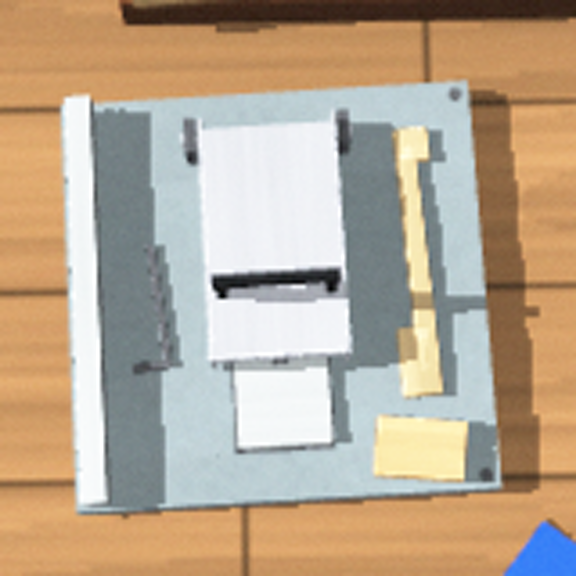

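View pics/scenec.png

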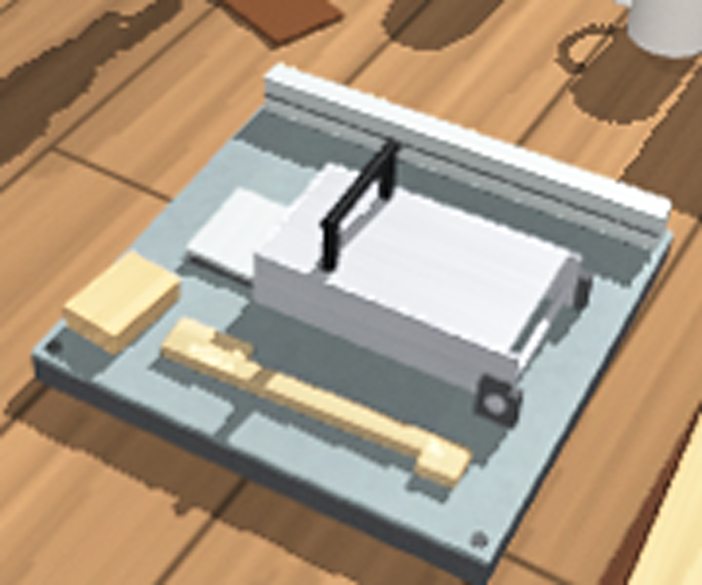

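Slab-based frame: yaw 0.0475, origin ≈ (594, 26). From it the bar should be at (574, 25), and depth measured (573.7, 24.3). I'll do one ray cross-check of the bar and plate end, then move.

```bash
cat >> h.py <<'E'
YAW=.0475;ex=np.array([np.cos(YAW),np.sin(YAW),0]);ey=np.array([-ex[1],ex[0],0]);ez=np.array([0,0,1.])
O=np.array([593.9,26.1,0])
def W(x,y,z):return O+x*ex+y*ey+z*ez
RP=np.c_[-ex,ey,-ez]
E
python3 - <<'E'
from h import *
for n,b in(('top',(290,170,360,190)),('scene',(330,180,362,222))):
    i=cv2.imread(f'pics/{n}0.png')[b[1]:b[3],b[0]:b[2]];m=i.max(2)<60
    v,u=np.where(m);print(n,m.sum(),'bar mask mean',u.mean()+b[0],v.mean()+b[1],'pred',proj(n,W(-20,0,130)),'z130 pt',plane(n,[[u.mean()+b[0],v.mean()+b[1]]],130))
# plate near edge in top (crop px /3.6 + offset); top face z~42.8 there, saw x=-145,y=+-40
print('plate corners pred top',proj('top',[W(-145,40,42.8),W(-145,-40,42.8)]),'seen ~',np.array([[237,446],[332,442]])/3.6+[250,100])
print('plate corners pred scene',proj('scene',[W(-145,40,42.8),W(-145,-40,42.8)]),'seen ~',np.array([[237,190],[187,245]])/3.9+[255,150])
print(ctrl.move_linear([155,455,250]) , readout.get_time_s())
q=kinematics.solve_ik(W(-130,0,230),RP);print(q)
ctrl.move_to(W(-130,0,230),RP);ctrl.gripper_to(0)
print(readout.get_time_s(),readout.get_tool_pos(),readout.get_wrist_force(),readout.get_opening())
for y in(ex,-ex):
    R=np.c_[np.cross(y,-ez),y,-ez];print(kinematics.solve_ik(W(-20,0,135),R),kinematics.solve_ik(W(79,0,211),R))
E
```

```text
top 108 bar mask mean 325.6574074074074 177.55555555555554 pred [[326.45181435 177.20896422]] z130 pt [[572.93489187  27.44540674 130.        ]]
scene 143 bar mask mean 346.3916083916084 200.8111888111888 pred [[347.25541408 197.27029734]] z130 pt [[579.35360702  10.92295681 130.        ]]
plate corners pred top [[315.81470838 224.4611666 ]
 [342.15486084 222.90568308]] seen ~ [[315.83333333 223.88888889]
 [342.22222222 222.77777778]]
plate corners pred scene [[315.8080471  197.74243742]
 [302.16949125 212.913789  ]] seen ~ [[315.76923077 198.71794872]
 [302.94871795 212.82051282]]
False 1.375
[-2.23652677e-02  2.44941398e-01  2.02752108e+00 -4.44089210e-16
  8.69130179e-01 -1.64066159e+00]
4.075 [464.04934168  19.90242567 230.01246854] [-0.49582321  0.12522447 -0.61952808] -0.048183553235990904
[-8.97459894e-03  5.14831209e-01  1.87585966e+00 -4.44089210e-16
  7.50901780e-01 -5.64745989e-02] [-6.67227030e-04  5.48299880e-01  1.57525770e+00 -4.44089210e-16
  1.01803508e+00 -4.81672270e-02]
None None
```

All checks agree within 1–2 mm, so I'll press now.

Run:
```python
from h import *
ctrl.move_linear(W(-130,0,67),vel=150)
f0=np.array(readout.get_wrist_force());print('f0',f0.round(1))
for z in [62,58,54,51,49,48,47,46.4,45.8,45.2,44.6]:
    r=ctrl.move_linear(W(-130,0,z),vel=25);f=np.array(readout.get_wrist_force())-f0
    print(z,r,readout.get_tool_pos().round(2)[2],f.round(1))
    if f[2]>22:break
print(readout.get_time_s())
ctrl.sleep(.2);p,d=cams.snapshot('scene');cv2.imwrite('pics/press.png',cv2.resize(p[150:300,255:435,::-1],None,fx=3.9,fy=3.9,interpolation=2))
```

```text
f0 [-0.5  0.6  0.1]
62 False 62.06 [-0.3 -0.6  0.3]
58 False 57.92 [ 0.8 -1.   0.3]
54 False 53.88 [ 0.8 -1.4  0.5]
51 False 50.87 [ 0.7 -1.2  0.5]
49 False 48.9 [ 0.1 -1.1  1. ]
48 False 47.95 [-0.3 -0.6  2.1]
47 False 47.04 [-1.1 -1.4  6.1]
46.4 False 46.96 [-4.  -0.3 22.9]
7.5417
```

View pics/press.png

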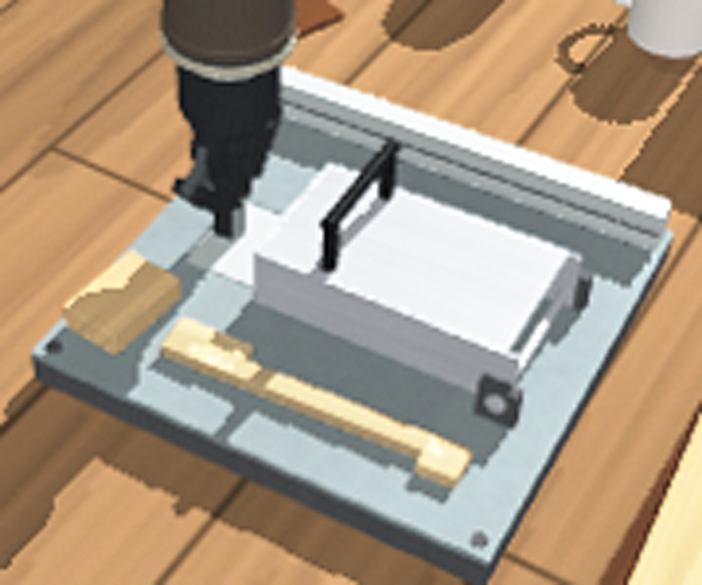

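The tool meets a hard stop at tip z = 29.96, which is flush height, and the plate looks level around (240,245). I'll retreat, check the plate corners, and line up over the bar.

Run:
```python
from h import *
ctrl.move_linear(W(-130,0,215),vel=200)
y=ex;R=np.c_[np.cross(y,-ez),y,-ez]
ctrl.move_to(W(-70,0,240),R)
ctrl.gripper_to(85)
print(readout.get_time_s(),readout.get_tool_pos(),readout.get_opening(),readout.get_wrist_force())
p,d=cams.snapshot('scene');np.save('pics/s2.npy',d)
print('pred seated',proj('scene',[W(-145,40,30),W(-145,-40,30)]),'pred proud',proj('scene',[W(-145,40,42.8),W(-145,-40,42.8)]))
v,u=np.mgrid[150:300,255:435];uv=np.c_[u.ravel(),v.ravel()]
d0=np.load('pics/scene0.npy')
for dd in(d0,d):
    P=depthpts('scene',uv,dd[v,u].ravel())-O
    s=np.c_[P@ex,P@ey,P[:,2]];
    for lo,hi in((-143,-118),(-115,-92)):
        m=(s[:,0]>lo)&(s[:,0]<hi)&(abs(s[:,1])<33)&(s[:,2]>15)&(s[:,2]<60);print(lo,m.sum(),np.median(s[m,2]))
    m=(abs(s[:,0]+120)<25)&(s[:,1]>65)&(s[:,1]<100);print('table',np.median(s[m,2]))
cv2.imwrite('pics/after.png',cv2.resize(p[150:300,255:435,::-1],None,fx=3.9,fy=3.9,interpolation=2))
```

```text
11.025 [523.98539539  22.77819798 240.01734938] 84.48390515859879 [-0.34585916 -0.71773499  0.0498552 ]
pred seated [[315.80114917 200.8276387 ]
 [302.25745523 216.02427047]] pred proud [[315.8080471  197.74243742]
 [302.16949125 212.913789  ]]
-143 133 42.32349171665828
-115 96 41.06377198566389
table 31.363240734585816
-143 122 31.046473753556768
-115 71 31.360490477000326
table 30.851403332689756
```

View pics/after.png

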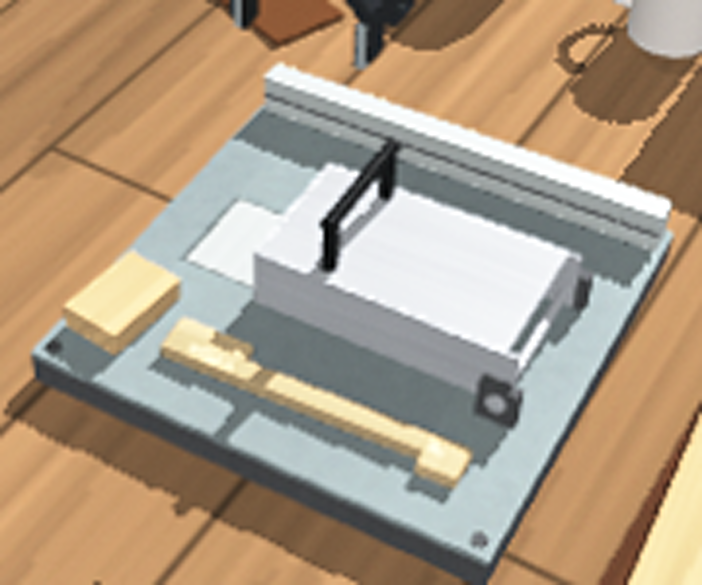

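The plate is seated: it reads 31.0 against 30.9 for the table, and nothing else has moved. Next I'll grasp the bar and swing the guard open.

Run:
```python
from h import *
ctrl.move_linear(W(-20,0,215),vel=150)
ctrl.move_linear(W(-20,0,128),vel=80)
print('f',readout.get_wrist_force().round(1))
ctrl.gripper_to(5)
print(readout.get_time_s(),'open',readout.get_opening(),'grip',readout.get_grasp_force(),'f',readout.get_wrist_force().round(1))
if 9<readout.get_opening()<15:
    a0=np.arctan2(80,-145);r=np.hypot(145,80)
    for k in np.arange(3,46,3):
        a=a0-np.radians(k);ctrl.move_linear(W(125+r*np.cos(a),0,50+r*np.sin(a)-2),vel=40)
        if k%9==0:print(k,readout.get_wrist_force().round(1),round(readout.get_opening(),1))
    print(readout.get_time_s(),readout.get_tool_pos(),W(79.1,0,207.1))
    for n in('scene','top'):
        p,d=cams.snapshot(n);np.save(f'pics/{n}3.npy',d);cv2.imwrite(f'pics/{n}3.png',p[:,:,::-1])
    p=cv2.imread('pics/scene3.png');cv2.imwrite('pics/open.png',cv2.resize(p[120:300,255:435],None,fx=3.3,fy=3.3,interpolation=2))
```

```text
f [-0.3 -0.2 -0.2]
13.525 open 9.841413743704582 grip 58.43557119369507 f [-1.5  0.2  5.1]
9 [-7.8 -1.1 -1.6] 9.7
18 [-13.5  -0.8   6.9] 9.9
27 [-20.2  -1.8  18.4] 9.8
36 [-14.3  -1.8  19.9] 10.1
45 [-8.9 -1.9 11.1] 9.8
19.025 [673.0987742   29.75216688 208.57620789] [672.91078209  29.85583728 207.1       ]
```

View pics/open.png

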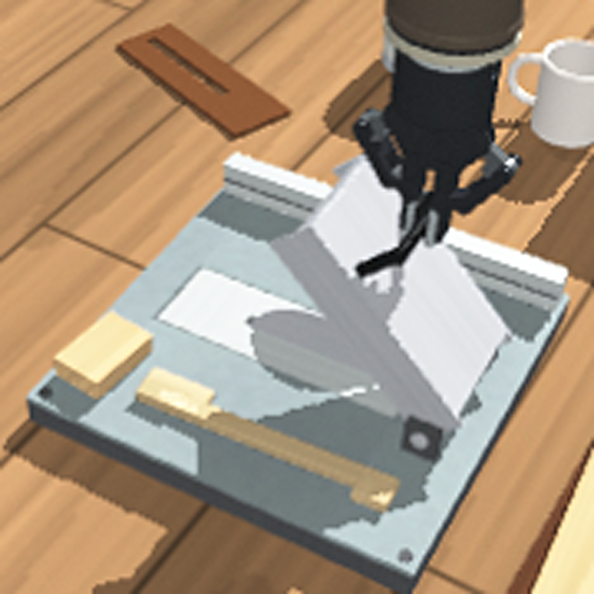

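The guard is up with the bar pinched. I'll measure the actual guard angle from a depth fit of its top face.

Run:
```python
from h import *
print(readout.get_tool_pos(),readout.get_wrist_force().round(1),readout.get_opening())
for n,b in(('scene',(330,165,420,260)),('top',(290,110,360,200))):
    d=np.load(f'pics/{n}3.npy');im=cv2.imread(f'pics/{n}3.png')
    v,u=np.mgrid[b[1]:b[3],b[0]:b[2]];v=v.ravel();u=u.ravel()
    P=depthpts(n,np.c_[u,v],d[v,u])-O;s=np.c_[P@ex,P@ey,P[:,2]]
    for it,c in enumerate((45,)):
        th=np.radians(c)
        for _ in range(6):
            # guard frame: along (toward near) & normal, about hinge (125,50); top face at normal=35
            X=s[:,0]-125;Z=s[:,2]-50
            al=-X*np.cos(th)+Z*np.sin(th);no=X*np.sin(th)+Z*np.cos(th)
            m=(al>10)&(al<200)&(abs(s[:,1])<52)&(abs(no-35)<9)&(im[v,u].min(1)>120)
            k=np.polyfit(al[m],no[m],1);th+=np.arctan(k[0])
        print(n,m.sum(),'deg',np.degrees(th).round(2),'normal offset (35)',np.polyval(k,100).round(1),'res',(no[m]-np.polyval(k,al[m])).std().round(1))
```

```text
[672.97991377  29.79743063 208.54087475] [-9.3 -1.  10.9] 9.666177243824045
scene 1541 deg 45.62 normal offset (35) 34.7 res 1.3Traceback (most recent call last):
  File "<stdin>", line 14, in <module>
    raise TypeError("expected non-empty vector for x")
TypeError: expected non-empty vector for x
```

The guard reads 45.6°, well within measuring error, and the bar is firmly held. The plate is still flush, so I'm handing in.

Run:
```python
from h import *
ctrl.sleep(.5);print(readout.get_time_s(),readout.get_tool_pos(),readout.get_grasp_force());print(ctrl.hand_in())
```

```text
19.625 [672.92855212  29.76452947 208.5092539 ] 63.81776690483093
the job is handed in; nothing more can be done
None
```

The job is handed in at 19.6 s: the insert plate is pressed flush (about 0.2 mm above the table by depth reading), and the gripper is holding the guard open at about 45.6° by its bar, with the other loose things undisturbed in the camera views.

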